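Release the safety latch of the solvent cupboard with a screwdriver

TASK

The yellow solvent cupboard stands ajar on its safety hook: take the screwdriver from the wooden block, put its blade down through the gap behind the top of the door, press the latch's red pad down with it, then draw the door off the hook and swing it open to about a right angle. Feel your way: the latch is plastic, so never load it or the cupboard with more than about 15 N. Finish with the screwdriver standing fully home in the middle hole of its block, and leave the jar beside the cupboard, the mug, the tape reel and the pliers where they are.

Things in the scene. Friction and masses are not known exactly. Their poses are not given: they have to be found in the camera images.
- door (a joint): door angle in rad: 0 shut; grows as it swings to the robot (anticlockwise from above), to 1.8. Starts ajar at 0.115 to 0.14; the hook stops it at about 0.146. With the latch pad held down it can be drawn on; from 0.24 on it is free and the pad may come up again. It turns easily (under 1 N at the latch) and stays where it is left
- screwdriver: the loose screwdriver; origin on its axis at the handle's lower end, z along the axis towards the end cap; the blade's end is at z = -100 mm. Starts upright in the block's middle hole
- screwdriver_mid (a point): middle of the screwdriver's handle, on its axis, 143 mm above the blade's end and 43 mm above the handle's lower end. Handle grey and black with orange end cap, 85 mm long, 24 x 24 mm square with rounded edges (x and y axes square to its flats); steel shank 6 mm thick, flat blade 7 mm wide (y) and 3 mm thick (x); about 0.11 kg
- tool_block: wooden tool block fixed to the desk, 66 (x) x 130 (y) x 105 mm high, origin at the centre of its underside; three holes in a row along y: the middle one, 12 mm wide and right through, is the screwdriver's; the outer two, 45 mm away, hold small hex keys that rise 18 mm above the top.
- block_seat (a point): point straight above the middle hole of the block, 43 mm above the block's top: where screwdriver_mid is when the screwdriver stands fully home, its handle resting on the block.
- small_jar: brown jar with white lid, 45 mm wide, 52 mm high, standing beside the cupboard; origin at its underside.
- mug: white mug with a red band, 83 x 118 x 96 mm; origin at its underside.
- tape_reel: grey reel lying flat, 134 mm wide, 43 mm high; origin at its underside.
- pliers: long-nose pliers with red handles lying flat, 151 mm long, 10 mm high; origin at the underside.
- spill_tray: yellow steel tray (196 x 250 x 12 mm) fixed to the desk, with the yellow cupboard standing in it; origin under its centre, x to the back, y to the left. The cupboard (170 deep, 220 wide, 196 high) is centred on it; its front and roof edge lie at x = -85 mm. On levelling feet: its top is nominally 217 mm above the desk, but really up to 12 mm higher or lower (not measured)
- hinge_nominal (a point): point on the door's vertical hinge line, at the right end of the door's inner face (tray x = -85, y = -105 mm), 217 mm above the desk: the top edge of door and roof, give or take 12 mm. Fixed to the tray, its axes are the tray's. Shut, the door runs from here along y: 14 mm thick towards -x, 215 wide, 192 high; a dark vertical bar handle near its free end stands out 35 mm
- gap_nominal (a point): middle of the gap between door and roof edge at the latch, 217 mm above the desk (so level with the door's top, give or take 12 mm); fixed to the tray. The gap is 19 to 24 mm wide here, less towards the hinge. The red latch pad is seen through it: its floor lies 28 mm below the door's top edge. The pad goes straight down 9 mm to a hard stop, see hinge_pad
- hinge_pad (a point): point on the hinge line 189 mm above the desk, height of the pad's floor, give or take 12 mm; fixed to tray. The pad is part of the door: 165 mm along the door from the hinge line, its floor 6 to 22 mm in from the door's inner face and 22 mm wide, with a 3 mm rim. Spring: 2.4 N at touch, 0.8 N more per mm, 9.6 N at the stop. 6.5 mm or more below rest the hook is free of its strike

How it is judged:
On the way, in this order (a step that is already met when the one before it is completed fails the run):
1. the screwdriver presses on the latch while the door is still held ajar (contact force between screwdriver and spill_tray above 3 N and value of joint door below 0.17 rad and horizontal distance between screwdriver_mid and gap_nominal below 0.03 m), for 0.2 s.
2. the door is drawn clear of the hook (value of joint door above 0.25 rad), for 0.2 s.
At the end, for the whole second after the job is handed in: the cupboard door stands open by more than 1.2 rad and is still; the screwdriver stands at rest in the middle hole of its block, fully home (handle centre within 10 mm of block_seat, upright within 0.12 rad); jar, mug, reel and pliers are within 30 mm of where they stood (value of joint door above 1.2 rad and velocity of joint door between -0.05 and 0.05 rad/s and distance between screwdriver_mid and block_seat below 0.01 m and angle between screwdriver's own z axis and vertical below 0.12 rad and linear speed of screwdriver below 0.02 m/s and distance of each of small_jar, mug, tape_reel, pliers from where it was at the start of the episode below 0.03 m); the robot touches nothing.
It fails at once if the screwdriver loads the cupboard, its door or latch with more than 18 N (the plastic latch cracks) (contact force between screwdriver and spill_tray above 18 N).
It fails at once if the gripper's fingers load the cupboard or its door with more than 18 N (contact force between the fingers and spill_tray above 18 N).
It fails at once if the arm or gripper body loads the cupboard or its door with more than 18 N (contact force between the arm and spill_tray above 18 N).
It fails at once if the jar, mug, tape reel or pliers are moved by more than 30 mm (distance of any of small_jar, mug, tape_reel, pliers from where it was at the start of the episode above 0.03 m).
It also fails if it takes over 61 s, if anything falls off the work surface, if the arm or the gripper's body presses on something with over 40 N, if the wrist force passes 120 N, or if a joint passes its speed limit or range.

ROBOT

A 6-joint arm with a two-finger parallel gripper is mounted at the origin on a cart in front of the work surface, level with it; the furniture and walls round the work are solid. World frame = base frame: x ahead of the robot, y to its left, z up, the work surface at z = 0. Lengths are in m, angles in rad, forces in N, time in s.
With the tool pointing down it reaches from about 0.35 to 0.775 m from the base axis. Payload 5.5 kg.
Tool frame: the origin (TCP) lies between the finger pads; the fingertips stand 19 mm ahead of it and the grasp point (between the pads) is the TCP (env.tcp_to_tips is the distance from the TCP to the fingertips, in m); z points along the fingers, y is the direction in which the jaws open and shut (so a half turn about z gives the same grasp; the last joint's range is limited). The gripper opens to 85 mm and grips with 20 to 120 N. Pads are 22 mm wide; open, the fingers measure 114 mm over their backs; the gripper's body (76 mm by 85 mm) begins 54 mm behind the grasp point. The pads swing forward as they close: fully open they stand 13 mm farther back than shut.
Start: joints at [1.175, 0.313, 0.046, 1.304, 0, 1.431], TCP at [0.146, 0.556, 0.25] pointing down, gripper open.
Joint ranges: [-2.76, 2.76], [-0.86, 1.69], [-1.03, 1.26], [-2.2, 2.34], [-1.47, 1.5], [-3.14, 3.14]. Speed limits (rad/s): [2.57, 2.57, 3.14, 3.14, 3.14, 3.14].

INTERFACE

Orientations are given as a unit quaternion [w, x, y, z].
In Python, from workcell import env, eyes, job gives the robot as it stands. The module is installed in compiled form; this text tells all that it offers.
- The arm moves only by the tool move_arm, never from a script. Its argument "commands" is a list of rows, each a list of 3 entries, a list of its own where there are three numbers: the shift along the world's x, y, z as a fraction of full scale, then the turn, a rotation vector about the world's x, y, z as a fraction of full scale, then the gripper command: -1 is shut, 1 is fully open, values between are in proportion. In form: [[[x, y, z], [wx, wy, wz], gripper], ...]. A call has 1 to 5 rows; each row shifts and turns the commanded pose from where the row before left it; what a row does not reach is not made up. Full scale, the value 1, is 0.04 m for a shift and 8 degrees for a turn. A row lasts 1/10 s, in which the tool goes at most 50 mm and 8.59 degrees, less where a joint would pass 70% of its speed; a pose out of reach is approached as far as the arm can. A call with a number of a shift or a turn outside -1 to 1 is refused whole. A call with a gripper value outside its range is refused whole. The fingers move at their own pace and stop on an object; "newtons" is the grip in N (left out, the last holds). Time passes only in rows, so rows that do not move let the fingers close. It gives the time, the measured TCP pose, the force and the opening at its end, in the units of the state.
- env.get_state(): the state, without advancing time (a new reading comes with each control period).
- eyes.read_camera(name): name is "scene" or "side" or "wrist"; returns a dict with "frame" (384x512x3 uint8, red, green, blue), "mtx" (3x3 intrinsics, pixels), "camera_from_world" (4x4, takes a point from world to camera coordinates); the wrist camera has in their place "mount" (4x4, takes a point from camera to tool coordinates, whose origin is the TCP and whose axes are the flange's). Camera axes: x right, y down, z forward; pixel columns grow to the right and rows downward; lengths in m; the calibration is good to about 2 mm. A picture is of the moment at which its call begins: read the wrist's pose just before it. There is no depth.
- job.hand_in(): hands the job in, once; it reports no verdict.
The state is a dict: "clock": time; "joint_pos": joint angles; "qvel": joint speeds; "tau": joint torques, N m; "tcp_pos": TCP position; "orientation": TCP orientation; "wrist_force": force on the tool from outside, world axes, zero at the start; "ft_torque": the same for the moment, N m; "finger_gap": finger opening in m.
Only numpy, scipy, OpenCV 4.12 (cv2) and the standard library are available. Lean on these libraries where they do the work, as an engineer would, in place of code of your own. Each camera call takes 0.05 s, during which the arm holds its last target.

## Working session

There is one attempt and no reset: what is moved stays moved. The work goes in short steps, Python scripts to look and compute and a tool call to move; the robot and the scene stay as the last step left them, time stands still between calls to the robot, and variables do not carry over. Pictures are saved under pics/ and viewed, and the job is handed in when it is done.

Besides the shell and the picture viewer there is one more tool, called by a JSON object that holds its "method" and its "body", one argument or row to a line. move_arm: Moves the arm, as the interface text tells. Its arguments: {"type":"object","properties":{"commands":{"type":"array","items":{"type":"array"}},"newtons":{"type":"number"}},"required":["commands"]}

```bash
ls; mkdir -p pics; python3 - <<'E'
from workcell import env, eyes, job
import cv2
print(env.get_state())
for n in ["scene","side","wrist"]:
    s=eyes.read_camera(n)
    cv2.imwrite(f"pics/{n}0.png",s["frame"][:,:,::-1])
    for k in s:
        if k!="frame": print(n,k,s[k].tolist() if hasattr(s[k],'tolist') else s[k])
print(env.tcp_to_tips)
E
```

```text
pics
{'clock': 0.0, 'joint_pos': array([1.17540169e+00, 3.14003404e-01, 4.49279594e-02, 1.30362893e+00,
       1.08141899e-06, 1.43121814e+00]), 'qvel': array([ 0.00047816,  0.00138294,  0.00021308, -0.00120689, -0.0003595 ,
       -0.00065282]), 'tau': array([ 1.84385783e-03, -4.80622959e+01,  2.98534369e+01,  1.93930801e-02,
       -2.17074989e-05,  1.86850224e-05]), 'tcp_pos': array([0.14529278, 0.55581075, 0.2493863 ]), 'orientation': array([-2.52677375e-04,  1.27559680e-01,  9.91830438e-01, -9.19953106e-04]), 'wrist_force': array([ 0.08178543, -0.19596277,  0.11229935]), 'ft_torque': array([-0.01642882, -0.06046269, -0.03517286]), 'finger_gap': 0.08539769806510053}
scene mtx [[444.8833952406592, 0.0, 268.73104893574134], [0.0, 444.8833952406592, 182.8603101418473], [0.0, 0.0, 1.0]]
scene camera_from_world [[-0.9823789977051056, -0.18688880839125335, 0.002019446956419763, 0.5510851402058407], [-0.11215927719254513, 0.5808520585374438, -0.806245113245631, 0.18641750746848287], [0.14950518856400347, -0.7922647659658426, -0.5915781767455003, 1.3981512152164093], [0.0, 0.0, 0.0, 1.0]
[... 156 characters left out ...]
359961972, -0.9999369919331597, 0.011169800171960608, -0.00981121202087321], [-0.8788333560108041, -0.006311037358626085, -0.47708710228871765, 0.58816596648844], [0.4771275349788616, -0.009283478395623717, -0.8787850319582562, 1.4097438681895555], [0.0, 0.0, 0.0, 1.0]]
wrist mtx [[280.17856089542306, 0.0, 256.8093986552547], [0.0, 280.17856089542306, 190.58161304513712], [0.0, 0.0, 1.0]]
wrist mount [[0.001231199379933004, -0.9628728225100388, -0.2699526103219559, 0.06773140287866102], [0.9999989617307945, 0.0009833510550422376, 0.0010533556070847893, 0.00014173284805052422], [-0.0007487893023288998, -0.2699536269292441, 0.9628730334900479, -0.12462528245444038], [0.0, 0.0, 0.0, 1.0]]
0.019
```

View pics/scene0.png

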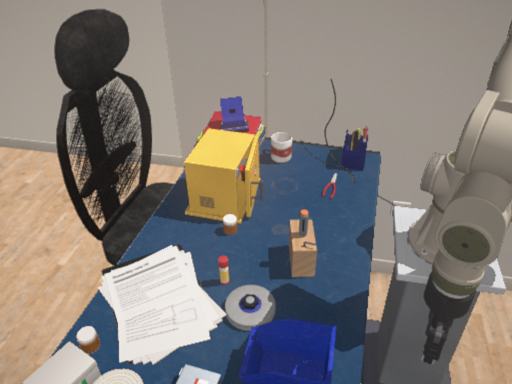

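View pics/side0.png

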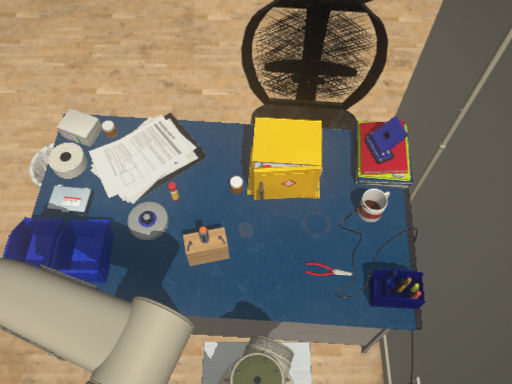

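View pics/wrist0.png

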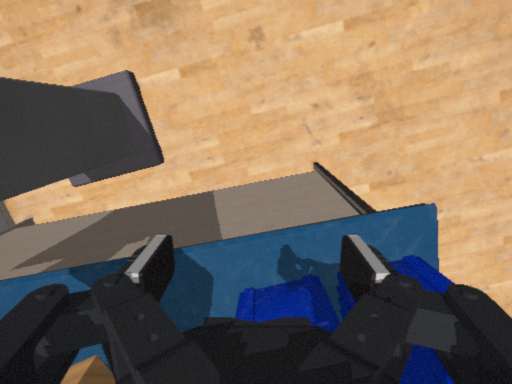

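Side view: block around (206,245), cupboard (285,158) with door front at about row 185, jar (237,185), mug (373,205), pliers (330,270), reel (148,220). I'll enlarge it.

```bash
python3 - <<'E'
import cv2
s=cv2.imread("pics/side0.png"); c=cv2.imread("pics/scene0.png")
cv2.imwrite("pics/side0c.png",cv2.resize(s[105:275,175:340],None,fx=3.5,fy=3.5,interpolation=cv2.INTER_CUBIC))
cv2.imwrite("pics/scene0c.png",cv2.resize(c[120:290,175:335],None,fx=3.5,fy=3.5,interpolation=cv2.INTER_CUBIC))
E
```

```text
(no output)
```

View pics/side0c.png

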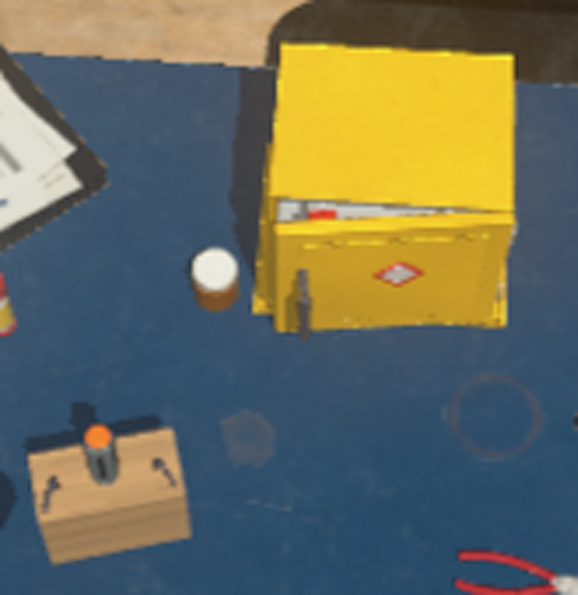

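View pics/scene0c.png

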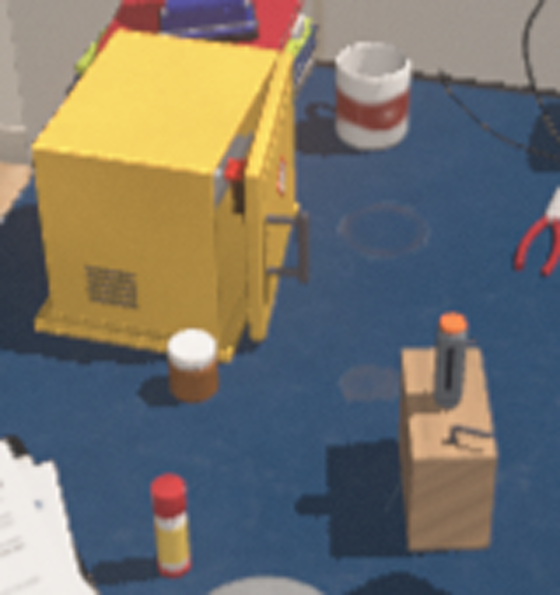

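```bash
cat > h.py <<'E'
import numpy as np, cv2
from workcell import env, eyes, job
from scipy.spatial.transform import Rotation as R
def Rq(q): return R.from_quat([q[1],q[2],q[3],q[0]])
def cam(n):
    st=env.get_state(); s=eyes.read_camera(n); K=s["mtx"]
    if n=="wrist":
        T=np.eye(4); T[:3,:3]=Rq(st["orientation"]).as_matrix(); T[:3,3]=st["tcp_pos"]
        E=np.linalg.inv(T@s["mount"])
    else: E=s["camera_from_world"]
    return s["frame"][:,:,::-1].copy(),np.array(K),np.array(E)
def ray(c,p):
    f,K,E=c
    d=E[:3,:3].T@np.linalg.solve(K,[p[0],p[1],1.]); o=-E[:3,:3].T@E[:3,3]
    return o,d/np.linalg.norm(d)
def onz(c,p,z):
    o,d=ray(c,p); return o+d*(z-o[2])/d[2]
def tri(*cp):
    A=np.zeros((3,3));b=np.zeros(3);L=[]
    for c,p in cp:
        o,d=ray(c,p);M=np.eye(3)-np.outer(d,d);A+=M;b+=M@o;L.append((M,o))
    x=np.linalg.solve(A,b); return x,[float(np.linalg.norm(M@(x-o))) for M,o in L]
def proj(c,X):
    f,K,E=c; p=K@(E[:3,:3]@np.asarray(X)+E[:3,3]); return p[:2]/p[2]
np.set_printoptions(precision=4,suppress=True)
E
python3 - <<'E'
from h import *
sc=cam("scene"); si=cam("side")
S=lambda u,v:(174.6+u/3.5+.15,104.6+v/3.5+.15)
C=lambda u,v:(174.6+u/3.5+.15,119.6+v/3.5+.15)
pts=dict(bl=((282,44),(38,150)),br=((514,55),(113,30)),fl=((275,197),(218,170)),fr=((514,212),(275,50)),cap=((98,437),(453,322)),doorfree=((277,222),(248,188)), )
for k,(a,b) in pts.items(): print(k,*tri((si,S(*a)),(sc,C(*b))))
# block top
for a in [(28,455),(172,430),(190,510),(42,517)]: print('blk',onz(si,S(*a),.105))
for a in [(403,350),(480,350),(495,455),(408,460)]: print('blkS',onz(sc,C(*a),.105))
print('jar lid',tri((si,S(215,270)),(sc,C(192,347))))
E
```

```text
bl [0.8269 0.0088 0.2031] [0.002371219977727551, 0.002371219977727545]
br [ 0.8216 -0.2107  0.2024] [0.0015522997723479346, 0.0015522997723477943]
fl [0.658  0.014  0.2054] [0.00045190815773510747, 0.00045190815773549686]
fr [ 0.6508 -0.201   0.2021] [0.0036553763988432368, 0.0036553763988432853]
cap [0.4311 0.1611 0.1885] [0.0004011322661839595, 0.00040113226618402573]
doorfree [0.6353 0.0128 0.1914] [0.004768790564036235, 0.004768790564036223]
blk [0.4497 0.232  0.105 ]
blk [0.4747 0.105  0.105 ]
blk [0.3984 0.0865 0.105 ]
blk [0.3912 0.2153 0.105 ]
blkS [0.477  0.1058 0.105 ]
blkS [0.4127 0.0935 0.105 ]
blkS [0.3873 0.2161 0.105 ]
blkS [0.4536 0.2344 0.105 ]
jar lid (array([0.6729, 0.0729, 0.0475]), [0.0009426433395707931, 0.0009426433395704729])
```

{"method": "move_arm", "body": {
  "commands": [
    [[0.5, -0.7, 0.3], [0, 0, -0.67], 1],
    [[0.6, -0.82, 0.3], [0, 0, -0.67], 1],
    [[0.6, -0.82, 0.3], [0, 0, -0.67], 1],
    [[0.6, -0.82, 0.3], [0, 0, -0.67], 1],
    [[0.6, -0.82, 0.1], [0, 0, -0.67], 1]
  ]
}}

```text
clock: 0.75
tcp_pos: [0.2624, 0.3961, 0.3036]
orientation: [0.0, 0.355, 0.935, 0.001]
wrist_force: [1.1, 0.4, 0.3]
finger_gap: 0.0856
```

{"method": "move_arm", "body": {
  "commands": [
    [[0.6, -0.82, 0], [0, 0, -0.67], 1],
    [[0.6, -0.82, 0], [0, 0, -0.67], 1],
    [[0.6, -0.82, 0], [0, 0, -0.67], 1],
    [[0.6, -0.82, 0], [0, 0, -0.67], 1],
    [[0.6, -0.82, 0], [0, 0, -0.67], 1]
  ]
}}

```text
clock: 1.25
tcp_pos: [0.3821, 0.2317, 0.3025]
orientation: [0.0, 0.563, 0.827, 0.0]
wrist_force: [0.6, 0.0, -0.8]
finger_gap: 0.0855
```

{"method": "move_arm", "body": {
  "commands": [
    [[0.6, -0.82, 0], [0, 0, -0.67], 1],
    [[0.6, -0.82, 0], [0, 0, -0.67], 1],
    [[0, 0, 0], [0, 0, 0], 1]
  ]
}}

```text
clock: 1.55
tcp_pos: [0.432, 0.1643, 0.302]
orientation: [0.001, 0.639, 0.769, -0.0]
wrist_force: [-0.5, 0.8, 0.2]
finger_gap: 0.0855
```

```bash
python3 - <<'E'
from h import *
w=cam("wrist"); cv2.imwrite("pics/w1.png",w[0])
st=env.get_state();print(st)
np.savez("w1.npz",K=w[1],E=w[2])
E
```

```text
{'clock': 1.6, 'joint_pos': array([ 0.1933,  0.0813, -0.1172,  1.3725,  0.    ,  1.5758]), 'qvel': array([ 0.0559, -0.0151, -0.0121,  0.0157,  0.0132, -0.0027]), 'tau': array([ -1.3867, -34.367 ,  30.4285,  -0.2905,  -0.1716,   0.02  ]), 'tcp_pos': array([0.4306, 0.1658, 0.302 ]), 'orientation': array([-0.0001,  0.6375,  0.7704, -0.0001]), 'wrist_force': array([ 0.439 , -0.0043,  0.231 ]), 'ft_torque': array([-0.0009, -0.0277, -0.0057]), 'finger_gap': 0.08542380469224996}
```

View pics/w1.png

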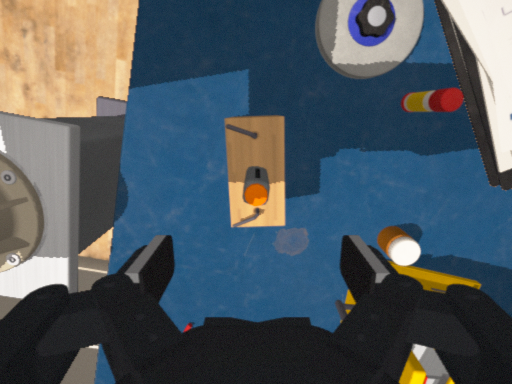

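Wrist view: block top corners at (225,117), (284,117), (285,225), (231,228); orange cap at about (257,193), aligned with the jaws. I'll measure position and yaw.

```bash
python3 - <<'E'
from h import *
z=np.load("w1.npz"); f=cv2.imread("pics/w1.png"); w=(f,z["K"],z["E"])
P=[onz(w,p,.105) for p in [(225,117),(284,117),(285.5,226),(231.5,228)]]
for p in P: print(p)
print('ctr',np.mean(P,0))
for a,b in((0,3),(1,2)): d=P[b]-P[a]; print(np.degrees(np.arctan2(d[1],d[0])))
for a,b in((0,1),(3,2)): d=P[b]-P[a]; print(np.degrees(np.arctan2(d[1],d[0])))
h=cv2.cvtColor(f,cv2.COLOR_BGR2HSV); m=cv2.inRange(h,(5,200,150),(14,255,255)); m[:150]=0;m[230:]=0;m[:,:230]=0;m[:,290:]=0
ys,xs=np.nonzero(m);print(len(xs),xs.min(),xs.max(),ys.min(),ys.max(),xs.mean(),ys.mean())
cv2.imwrite("pics/w1c.png",cv2.resize(f[110:235,215:295],None,fx=4.5,fy=4.5,interpolation=cv2.INTER_CUBIC))
print('cap',onz(w,(xs.mean(),ys.mean()),.188))
E
```

```text
[0.3866 0.2197 0.105 ]
[0.451  0.2318 0.105 ]
[0.4803 0.1047 0.105 ]
[0.4151 0.0897 0.105 ]
ctr [0.4332 0.1615 0.105 ]
-77.63120581085306
-77.01588335932084
10.66334078323484
12.94531772328259
300 245 266 184 203 254.91666666666666 192.69666666666666
cap [0.4314 0.1636 0.188 ]
```

View pics/w1c.png

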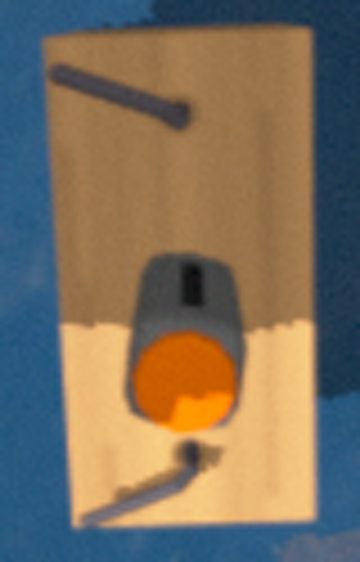

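{"method": "move_arm", "body": {
  "commands": [
    [[0.03, -0.1, -0.5], [0, 0, 0.19], 1],
    [[0, 0, -0.8], [0, 0, 0], 1],
    [[0, 0, -0.8], [0, 0, 0], 1],
    [[0, 0, -0.8], [0, 0, 0], 1],
    [[0, 0, -0.8], [0, 0, 0], 1]
  ],
  "newtons": 60
}}

```text
clock: 2.1
tcp_pos: [0.4297, 0.1647, 0.1533]
orientation: [-0.0, 0.625, 0.781, 0.0]
wrist_force: [0.6, -0.7, 1.3]
finger_gap: 0.0851
```

{"method": "move_arm", "body": {
  "commands": [
    [[0, 0, -0.15], [0, 0, 0], 1],
    [[0, 0, 0], [0, 0, 0], 1]
  ]
}}

```text
clock: 2.3
tcp_pos: [0.4293, 0.1642, 0.1478]
orientation: [-0.001, 0.625, 0.781, -0.001]
wrist_force: [-0.1, -0.4, -0.3]
finger_gap: 0.0852
```

```bash
python3 - <<'E'
from h import *
st=env.get_state();print(st['tcp_pos'],st['orientation'],st['wrist_force'])
w=cam("wrist"); cv2.imwrite("pics/w2.png",w[0])
E
```

```text
[0.4293 0.1642 0.1478] [-0.0009  0.6249  0.7807 -0.0009] [-0.0994 -0.3608 -0.3106]
```

View pics/w2.png

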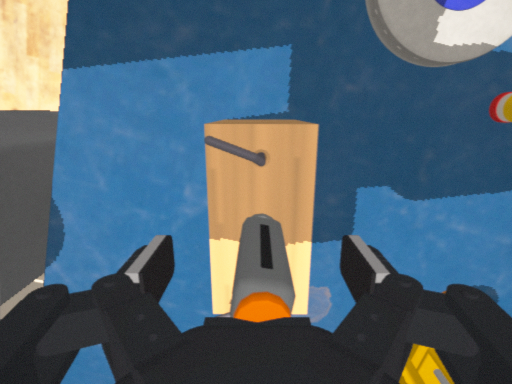

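The handle sits centred between the jaws, about 2 mm towards +x. I'll nudge and close.

{"method": "move_arm", "body": {
  "commands": [
    [[0.05, -0.05, 0], [0, 0, 0], 1],
    [[0, 0, 0], [0, 0, 0], -1],
    [[0, 0, 0], [0, 0, 0], -1],
    [[0, 0, 0], [0, 0, 0], -1],
    [[0, 0, 0], [0, 0, 0], -1]
  ],
  "newtons": 70
}}

```text
clock: 2.85
tcp_pos: [0.4329, 0.1615, 0.1486]
orientation: [0.0, 0.626, 0.78, 0.0]
wrist_force: [-1.1, -0.6, 1.3]
finger_gap: 0.0278
```

{"method": "move_arm", "body": {
  "commands": [
    [[0, 0, 0], [0, 0, 0], -1],
    [[0, 0, 0], [0, 0, 0], -1],
    [[0, 0, 0], [0, 0, 0], -1],
    [[0, 0, 0], [0, 0, 0], -1]
  ]
}}

```text
clock: 3.25
tcp_pos: [0.4329, 0.1615, 0.1487]
orientation: [0.0, 0.626, 0.78, 0.0]
wrist_force: [-1.2, -0.6, 4.6]
finger_gap: 0.0234
```

```bash
python3 - <<'E'
from h import *
st=env.get_state();print(st)
w=cam("wrist"); cv2.imwrite("pics/w3.png",w[0])
E
```

```text
{'clock': 3.25, 'joint_pos': array([ 0.1832,  0.1558, -0.4166,  0.9977, -0.0002,  1.5351]), 'qvel': array([ 0.0003, -0.0013,  0.0016, -0.0013,  0.0022, -0.0006]), 'tau': array([  0.2551, -34.3102,  25.8957,  -0.3375,   0.1978,   0.0023]), 'tcp_pos': array([0.4329, 0.1615, 0.1487]), 'orientation': array([0.0003, 0.6256, 0.7801, 0.0002]), 'wrist_force': array([-1.2046, -0.5931,  4.602 ]), 'ft_torque': array([-0.1888,  0.1706,  0.0152]), 'finger_gap': 0.02343361382040575}
```

View pics/w3.png

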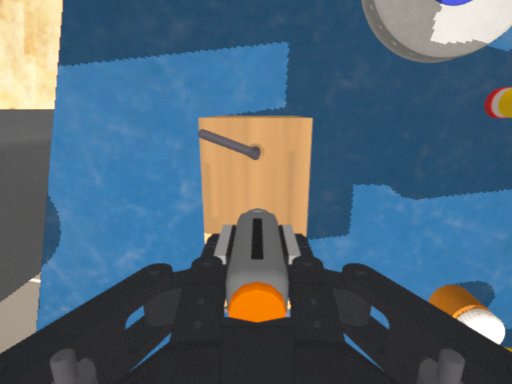

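{"method": "move_arm", "body": {
  "commands": [
    [[0, 0, 0.3], [0, 0, 0], -1],
    [[0, 0, 0.8], [0, 0, 0], -1],
    [[0, 0, 1], [0, 0, 0], -1],
    [[0, 0, 1], [0, 0, 0], -1],
    [[0, 0, 1], [0, 0, 0], -1]
  ]
}}

```text
clock: 3.8
tcp_pos: [0.432, 0.1615, 0.3141]
orientation: [-0.0, 0.626, 0.78, -0.0]
wrist_force: [1.0, -0.0, -1.3]
finger_gap: 0.023
```

{"method": "move_arm", "body": {
  "commands": [
    [[0.2, -0.2, 1], [0, 0, 0], -1],
    [[0.5, -0.5, 0.9], [0, 0, -0.1], -1],
    [[0.7, -0.7, 0.2], [0, 0, -0.1], -1],
    [[0.7, -0.7, 0], [0, 0, -0.1], -1],
    [[0.7, -0.7, 0], [0, 0, -0.1], -1]
  ]
}}

```text
clock: 4.3
tcp_pos: [0.5455, 0.0486, 0.3973]
orientation: [0.0, 0.647, 0.762, 0.001]
wrist_force: [0.3, 0.5, -0.7]
finger_gap: 0.0231
```

{"method": "move_arm", "body": {
  "commands": [
    [[0.7, -0.7, 0], [0, 0, -0.1], -1],
    [[0.7, -0.7, 0], [0, 0, -0.1], -1],
    [[0.4, -0.45, 0], [0, 0, 0], -1],
    [[0, 0, 0], [0, 0, 0], -1]
  ]
}}

```text
clock: 4.7
tcp_pos: [0.6183, -0.0272, 0.3942]
orientation: [-0.001, 0.659, 0.752, -0.001]
wrist_force: [0.1, -0.4, -0.9]
finger_gap: 0.0228
```

```bash
python3 - <<'E'
from h import *
for n in ["wrist","scene","side"]:
    st=env.get_state();w=cam(n); cv2.imwrite(f"pics/{n}4.png",w[0])
    np.savez(f"{n}4.npz",K=w[1],E=w[2],f=w[0]); print(st['tcp_pos'],st['orientation'],st['wrist_force'],st['finger_gap'],st['clock'])
for n in ["scene","side"]:
    f=cv2.imread(f"pics/{n}4.png")
f=cv2.imread("pics/side4.png");cv2.imwrite("pics/side4c.png",cv2.resize(f[60:230,200:360],None,fx=3.5,fy=3.5,interpolation=cv2.INTER_CUBIC))
f=cv2.imread("pics/scene4.png");cv2.imwrite("pics/scene4c.png",cv2.resize(f[60:250,170:330],None,fx=3.1,fy=3.1,interpolation=cv2.INTER_CUBIC))
E
```

```text
[ 0.6183 -0.0272  0.3942] [-0.001   0.659   0.7522 -0.0008] [ 0.0719 -0.3712 -0.8922] 0.02282921233678011 4.7
[ 0.6172 -0.0257  0.3949] [-0.0012  0.6585  0.7525 -0.0005] [-0.4817 -0.288  -1.0156] 0.023160559489574295 4.75
[ 0.6166 -0.0247  0.3956] [-0.001   0.6581  0.7529 -0.0004] [-0.1851  0.0725 -0.3996] 0.023277546421245545 4.8
```

View pics/wrist4.png

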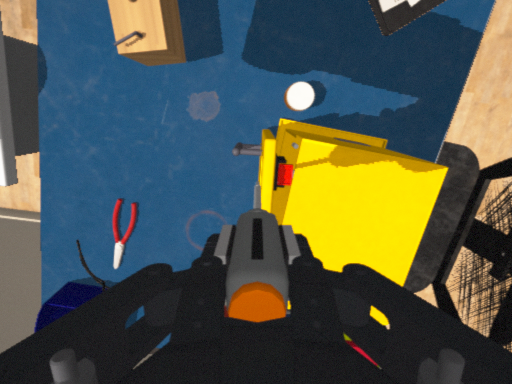

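View pics/side4c.png

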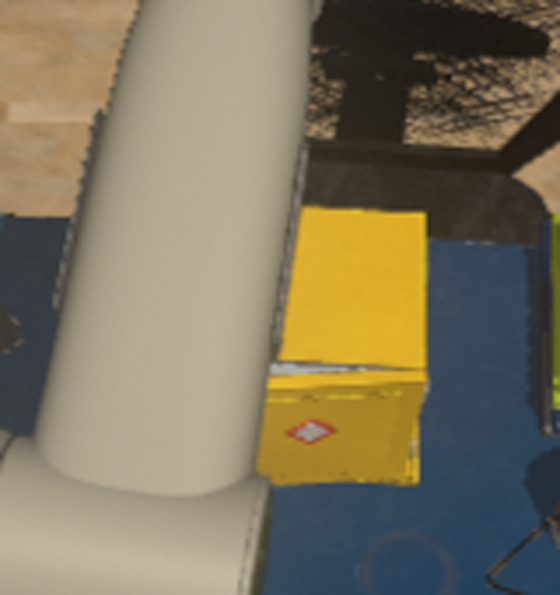

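View pics/scene4c.png

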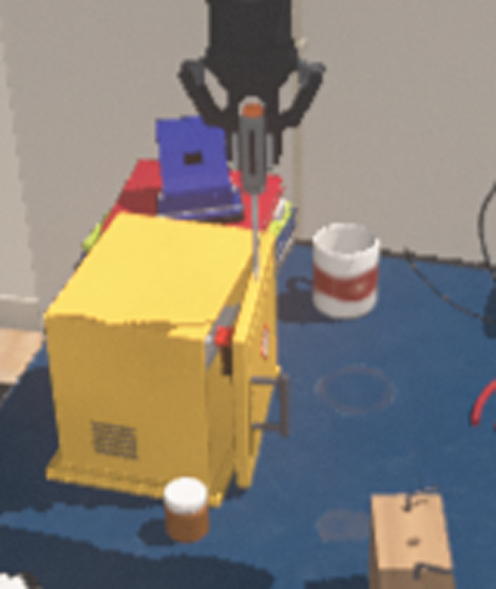

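```bash
python3 - <<'E'
import cv2
f=cv2.imread("pics/wrist4.png");cv2.imwrite("pics/wrist4c.png",cv2.resize(f[105:225,220:330],None,fx=5,fy=5,interpolation=cv2.INTER_CUBIC))
E
```

```text
(no output)
```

View pics/wrist4c.png

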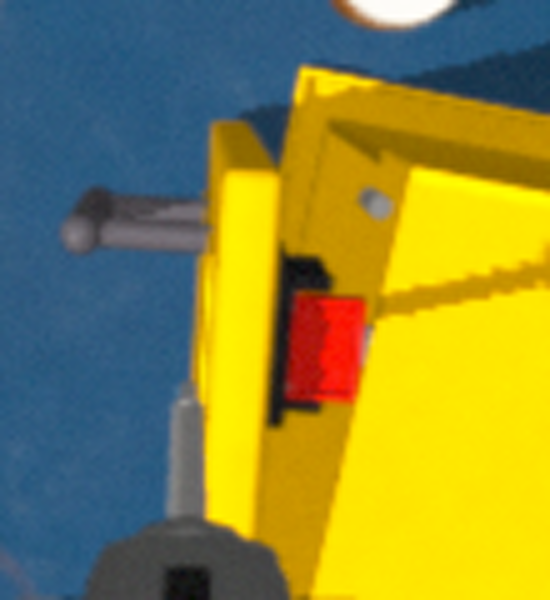

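```bash
python3 - <<'E'
from h import *
L=lambda n:(lambda z:(z["f"],z["K"],z["E"]))(np.load(n+"4.npz"))
w=L("wrist"); sc=L("scene"); si=L("side")
W=lambda u,v:(219.6+u/5+.1,104.6+v/5+.1)
# old scene pixel of fl corner & door free top corner
C=lambda u,v:(174.6+u/3.5+.15,119.6+v/3.5+.15)
S=lambda u,v:(174.6+u/3.5+.15,104.6+v/3.5+.15)
print('roof fl',tri((w,W(410,167)),(sc,C(218,170))),tri((w,W(410,167)),(si,S(275,197))),tri((w,W(410,167)),(si,S(275,197)),(sc,C(218,170))))
print('door in',tri((w,W(280,172)),(sc,C(265,168))), 'out', tri((w,W(222,170)),(sc,C(290,168))))
for z in (.200,.205,.21):
    a=onz(w,W(410,167),z);b=onz(w,W(315,595),z);d=a-b;yaw=np.arctan2(-d[0],d[1])
    e=onz(w,W(280,172),z);g=onz(w,W(255,530),z);d2=e-g;yd=np.arctan2(-d2[0],d2[1])
    print(z,'roof',a,b,yaw,'door',e,g,yd,'th',yd-yaw)
    # hinge: from roof corner fl tray y=110 -> hinge y=-105
    u=d/np.linalg.norm(d); print('   hinge from roof', a-.215*u,' from door', e-.215*d2/np.linalg.norm(d2))
    print('   out',onz(w,W(222,170),z))
for p in [(290,290),(365,300),(358,402),(283,400)]:
    print('pad',onz(w,W(*p),.205-.028),onz(w,W(*p),.205-.025))
print('blade tip',onz(w,W(187,392),.2515))
E
```

```text
roof fl (array([0.6589, 0.0197, 0.2092]), [0.0027656676098309955, 0.002765667609831309]) (array([0.6644, 0.0166, 0.195 ]), [0.002620767965683112, 0.0026207679656831103]) (array([0.6592, 0.0166, 0.2061]), [0.004453461738595606, 0.002781168871943964, 0.002231671183882767])
door in (array([0.6246, 0.0138, 0.2119]), [0.009047279196994976, 0.009047279196994808]) out (array([0.6076, 0.0115, 0.2121]), [0.013685560706415903, 0.013685560706416232])
0.2 roof [0.6632 0.0195 0.2   ] [ 0.6583 -0.0852  0.2   ] -0.04662882762162523 door [0.6344 0.0146 0.2   ] [ 0.6413 -0.0706  0.2   ] 0.08060857577938142 th 0.12723740340100664
   hinge from roof [ 0.6531 -0.1952  0.2   ]  from door [ 0.6517 -0.1997  0.2   ]
   out [0.6214 0.0133 0.2   ]
0.205 roof [0.6623 0.0199 0.205 ] [ 0.6575 -0.0833  0.205 ] -0.04662882762162508 door [0.634 0.015 0.205] [ 0.6408 -0.0688  0.205 ] 0.08060857577938095 th 0.12723740340100603
   hinge from roof [ 0.6523 -0.1949  0.205 ]  from door [ 0.6514 -0.1993  0.205 ]
   out [0.6213 0.0137 0.205 ]
0.21 roof [0.6615 0.0202 0.21  ] [ 0.6568 -0.0813  0.21  ] -0.04662882762162494 door [0.6337 0.0154 0.21  ] [ 0.6403 -0.0671  0.21  ] 0.0806085757793818 th 0.12723740340100673
   hinge from roof [ 0.6515 -0.1946  0.21  ]  from door [ 0.651  -0.1989  0.21  ]
   out [0.6211 0.0141 0.21  ]
pad [ 0.6429 -0.0154  0.177 ] [ 0.6426 -0.0149  0.18  ]
pad [ 0.6616 -0.0154  0.177 ] [ 0.6612 -0.0149  0.18  ]
pad [ 0.6642 -0.0413  0.177 ] [ 0.6638 -0.0406  0.18  ]
pad [ 0.6454 -0.0433  0.177 ] [ 0.6451 -0.0426  0.18  ]
blade tip [ 0.6189 -0.0259  0.2515]
```

Wrist view: the red pad is at roughly (285,175), the roof edge runs (302,140)-(283,222), and the blade tip is at (257,183). Estimates: door about 0.127 rad, gap at the latch x 0.638–0.660, y about −0.031. I'll move above it.

{"method": "move_arm", "body": {
  "commands": [
    [[0.4, -0.08, 0], [0, 0, -0.2], -1],
    [[0.42, -0.08, -0.2], [0, 0, -0.17], -1],
    [[0, 0, -0.3], [0, 0, 0], -1],
    [[0, 0, 0], [0, 0, 0], -1],
    [[0, 0, 0], [0, 0, 0], -1]
  ]
}}

```text
clock: 5.35
tcp_pos: [0.6486, -0.0298, 0.3771]
orientation: [-0.0, 0.676, 0.736, -0.0]
wrist_force: [0.9, 0.3, -0.5]
finger_gap: 0.0236
```

```bash
python3 - <<'E'
from h import *
for n in ["wrist","scene"]:
    st=env.get_state();w=cam(n); cv2.imwrite(f"pics/{n}5.png",w[0])
    np.savez(f"{n}5.npz",K=w[1],E=w[2],f=w[0]); print(st['tcp_pos'],st['orientation'],st['wrist_force'],st['finger_gap'],st['clock'])
f=cv2.imread("pics/wrist5.png");cv2.imwrite("pics/wrist5c.png",cv2.resize(f[105:225,220:330],None,fx=5,fy=5,interpolation=cv2.INTER_CUBIC))
f=cv2.imread("pics/scene5.png");cv2.imwrite("pics/scene5c.png",cv2.resize(f[110:220,180:290],None,fx=5,fy=5,interpolation=cv2.INTER_CUBIC))
E
```

```text
[ 0.6486 -0.0298  0.3771] [-0.0001  0.6765  0.7364 -0.    ] [ 0.9178  0.2969 -0.5297] 0.02364330783098754 5.35
[ 0.6488 -0.03    0.3776] [0.0004 0.6766 0.7364 0.0003] [-0.4718 -0.9393 -0.6853] 0.02326529583823504 5.4
```

View pics/wrist5c.png

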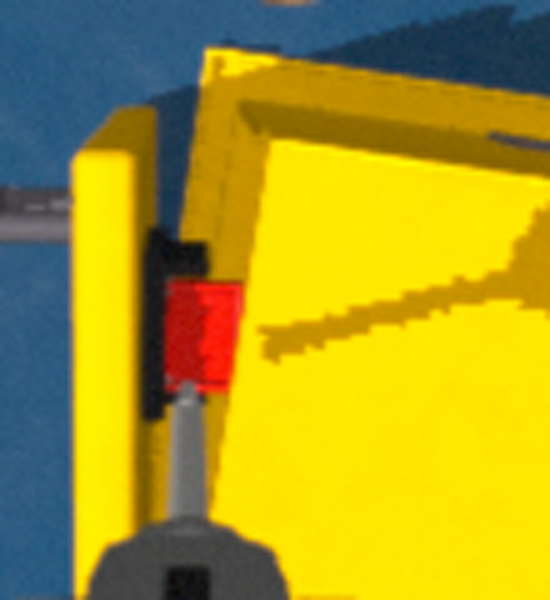

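View pics/scene5c.png

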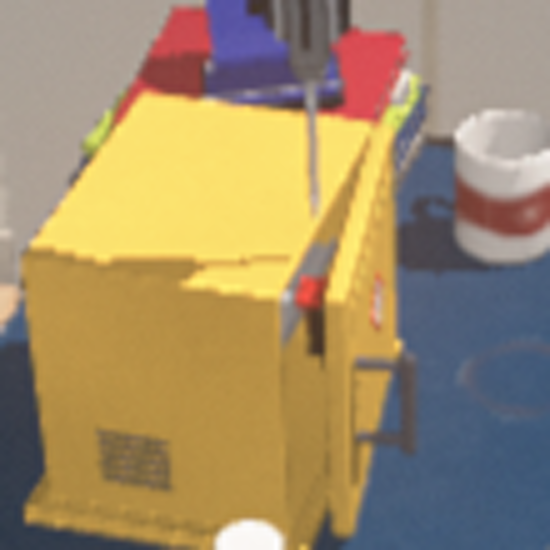

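```bash
python3 - <<'E'
from h import *
L=lambda n:(lambda z:(z["f"],z["K"],z["E"]))(np.load(n+"5.npz"))
w=L("wrist"); sc=L("scene")
W=lambda u,v:(219.6+u/5+.1,104.6+v/5+.1)
print('tip',onz(w,W(187,388),.3774-.143))
for z in (.2,.206,.212):
    a=onz(w,W(268,138),z);b=onz(w,W(215,520),z);e=onz(w,W(134,152),z);g=onz(w,W(136,500),z)
    xr=np.interp(-.031,[b[1],a[1]],[b[0],a[0]]);xd=np.interp(-.031,[g[1],e[1]],[g[0],e[0]])
    u=(e-g)/np.linalg.norm(e-g)
    print(z,a,'roof x',xr,'door x',xd,'len latch',e-.05*u, 'yaw',np.arctan2(-u[0],u[1]))
for zz in (.174,.178,.182):
  print([onz(w,W(*p),zz)[:2].round(4) for p in [(167,280),(242,282),(232,390),(165,388)]])
E
```

```text
tip [ 0.6495 -0.0277  0.2344]
0.2 [0.6626 0.0195 0.2   ] roof x 0.6606224928485487 door x 0.6382949733050738 len latch [ 0.6387 -0.0357  0.2   ] yaw 0.08195823130193547
0.206 [0.6622 0.0199 0.206 ] roof x 0.6602322839983304 door x 0.6385159089494453 len latch [ 0.6389 -0.0352  0.206 ] yaw 0.0819582313019346
0.212 [0.6618 0.0203 0.212 ] roof x 0.6598420751481122 door x 0.6387368445938169 len latch [ 0.639  -0.0347  0.212 ] yaw 0.08195823130193522
[array([ 0.6438, -0.0169]), array([ 0.6615, -0.0158]), array([ 0.6616, -0.0422]), array([ 0.6455, -0.0431])]
[array([ 0.6438, -0.0162]), array([ 0.6613, -0.0152]), array([ 0.6614, -0.0412]), array([ 0.6455, -0.0421])]
[array([ 0.6438, -0.0155]), array([ 0.6611, -0.0145]), array([ 0.6612, -0.0402]), array([ 0.6455, -0.0411])]
```

The blade is centred in the gap to within 1 mm; descending into it.

{"method": "move_arm", "body": {
  "commands": [
    [[0, 0, -0.3], [0, 0, 0], -1],
    [[0, 0, -0.3], [0, 0, 0], -1],
    [[0, 0, -0.2], [0, 0, 0], -1],
    [[0, 0, -0.15], [0, 0, 0], -1],
    [[0, 0, 0], [0, 0, 0], -1]
  ]
}}

```text
clock: 5.95
tcp_pos: [0.6491, -0.0308, 0.3379]
orientation: [-0.0, 0.677, 0.736, -0.0]
wrist_force: [-0.7, -1.0, -1.5]
finger_gap: 0.0232
```

```bash
python3 - <<'E'
from h import *
n="wrist"
st=env.get_state();w=cam(n); print(st['tcp_pos'],st['orientation'],st['wrist_force'],st['finger_gap'],st['clock'])
f=w[0];cv2.imwrite("pics/wrist6c.png",cv2.resize(f[85:235,200:340],None,fx=4,fy=4,interpolation=cv2.INTER_CUBIC))
E
```

```text
[ 0.6491 -0.0308  0.3379] [-0.0004  0.677   0.736  -0.0002] [-0.7201 -0.9765 -1.4683] 0.023225547521877565 5.95
```

View pics/wrist6c.png

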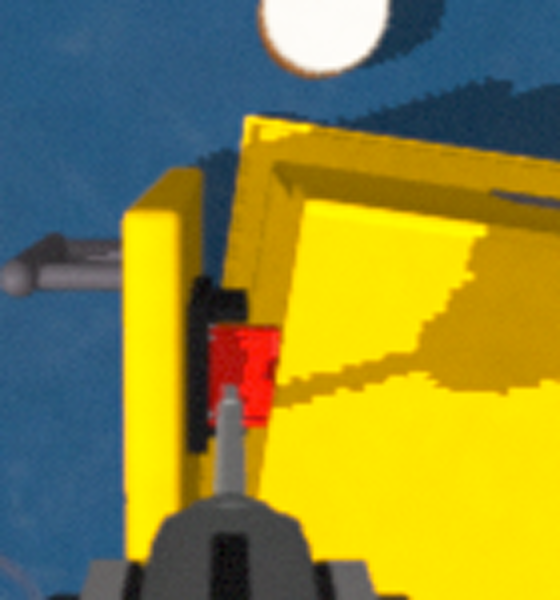

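{"method": "move_arm", "body": {
  "commands": [
    [[0, 0, -0.08], [0, 0, 0], -1],
    [[0, 0, -0.08], [0, 0, 0], -1],
    [[0, 0, -0.05], [0, 0, 0], -1],
    [[0, 0, -0.05], [0, 0, 0], -1]
  ]
}}

```text
clock: 6.4
tcp_pos: [0.6495, -0.0309, 0.3278]
orientation: [0.0, 0.677, 0.736, 0.0]
wrist_force: [0.3, -0.2, -1.2]
finger_gap: 0.0232
```

{"method": "move_arm", "body": {
  "commands": [
    [[0, 0, -0.04], [0, 0, 0], -1],
    [[0, 0, -0.04], [0, 0, 0], -1],
    [[0, 0, 0], [0, 0, 0], -1]
  ]
}}

```text
clock: 6.7
tcp_pos: [0.6494, -0.0308, 0.3244]
orientation: [-0.0, 0.677, 0.736, -0.0]
wrist_force: [-0.8, 0.0, -1.9]
finger_gap: 0.0233
```

{"method": "move_arm", "body": {
  "commands": [
    [[0, 0, -0.04], [0, 0, 0], -1],
    [[0, 0, -0.04], [0, 0, 0], -1],
    [[0, 0, 0], [0, 0, 0], -1]
  ]
}}

```text
clock: 7.0
tcp_pos: [0.6494, -0.0309, 0.3212]
orientation: [-0.0, 0.677, 0.736, -0.0]
wrist_force: [0.6, -0.1, -1.4]
finger_gap: 0.0234
```

{"method": "move_arm", "body": {
  "commands": [
    [[0, 0, -0.04], [0, 0, 0], -1],
    [[0, 0, -0.04], [0, 0, 0], -1],
    [[0, 0, 0], [0, 0, 0], -1]
  ]
}}

```text
clock: 7.3
tcp_pos: [0.6497, -0.0309, 0.3188]
orientation: [0.001, 0.677, 0.736, 0.0]
wrist_force: [0.1, 0.1, 1.8]
finger_gap: 0.0232
```

Contact at tip z of about 0.176 (+2.9 N). Pressing on.

{"method": "move_arm", "body": {
  "commands": [
    [[0, 0, -0.04], [0, 0, 0], -1],
    [[0, 0, -0.04], [0, 0, 0], -1],
    [[0, 0, 0], [0, 0, 0], -1]
  ]
}}

```text
clock: 7.6
tcp_pos: [0.6497, -0.0309, 0.3156]
orientation: [0.001, 0.677, 0.736, 0.0]
wrist_force: [-0.3, -0.3, 5.3]
finger_gap: 0.0233
```

{"method": "move_arm", "body": {
  "commands": [
    [[0, 0, -0.04], [0, 0, 0], -1],
    [[0, 0, -0.02], [0, 0, 0], -1],
    [[0, 0, 0], [0, 0, 0], -1]
  ]
}}

```text
clock: 7.9
tcp_pos: [0.6498, -0.0309, 0.3135]
orientation: [0.001, 0.677, 0.736, 0.0]
wrist_force: [-1.4, 0.1, 7.5]
finger_gap: 0.0237
```

{"method": "move_arm", "body": {
  "commands": [
    [[0, 0, -0.02], [0, 0, 0], -1],
    [[0, 0, 0], [0, 0, 0], -1]
  ]
}}

```text
clock: 8.1
tcp_pos: [0.6498, -0.0309, 0.3129]
orientation: [0.001, 0.677, 0.736, 0.001]
wrist_force: [0.0, -0.5, 7.7]
finger_gap: 0.0236
```

{"method": "move_arm", "body": {
  "commands": [
    [[0, 0, 0], [0, 0, 0], -1]
  ]
}}

```text
clock: 8.2
tcp_pos: [0.6498, -0.0309, 0.313]
orientation: [0.001, 0.677, 0.736, 0.001]
wrist_force: [-1.5, 0.9, 7.1]
finger_gap: 0.0232
```

{"method": "move_arm", "body": {
  "commands": [
    [[0, 0, -0.01], [0, 0, 0], -1]
  ]
}}

```text
clock: 8.3
tcp_pos: [0.6499, -0.0309, 0.3127]
orientation: [0.001, 0.677, 0.736, 0.001]
wrist_force: [-0.5, 0.1, 7.2]
finger_gap: 0.0231
```

{"method": "move_arm", "body": {
  "commands": [
    [[0, 0, 0], [0, 0, 0], -1]
  ]
}}

```text
clock: 8.4
tcp_pos: [0.6499, -0.0309, 0.3127]
orientation: [0.001, 0.677, 0.736, 0.001]
wrist_force: [-0.9, -0.9, 6.7]
finger_gap: 0.0232
```

{"method": "move_arm", "body": {
  "commands": [
    [[0, 0, -0.02], [0, 0, 0], -1],
    [[0, 0, 0], [0, 0, 0], -1]
  ]
}}

```text
clock: 8.6
tcp_pos: [0.6499, -0.0309, 0.312]
orientation: [0.001, 0.677, 0.736, 0.001]
wrist_force: [-0.1, 0.6, 8.1]
finger_gap: 0.0231
```

{"method": "move_arm", "body": {
  "commands": [
    [[0, 0, 0], [0, 0, 0], -1]
  ]
}}

```text
clock: 8.7
tcp_pos: [0.6499, -0.0309, 0.3121]
orientation: [0.001, 0.677, 0.736, 0.001]
wrist_force: [0.4, -0.5, 7.2]
finger_gap: 0.0236
```

{"method": "move_arm", "body": {
  "commands": [
    [[-0.05, 0, 0], [0, 0, 0], -1],
    [[-0.05, 0, 0], [0, 0, 0], -1]
  ]
}}

```text
clock: 8.9
tcp_pos: [0.6462, -0.0309, 0.3121]
orientation: [0.001, 0.677, 0.736, 0.001]
wrist_force: [0.8, -0.3, 7.2]
finger_gap: 0.0232
```

{"method": "move_arm", "body": {
  "commands": [
    [[-0.05, 0, 0], [0, 0, 0], -1],
    [[-0.05, -0.005, 0], [0, 0, 0], -1],
    [[-0.05, -0.005, 0], [0, 0, 0], -1]
  ]
}}

```text
clock: 9.2
tcp_pos: [0.6401, -0.0312, 0.3122]
orientation: [0.001, 0.677, 0.736, 0.001]
wrist_force: [0.7, 1.0, 8.3]
finger_gap: 0.0234
```

{"method": "move_arm", "body": {
  "commands": [
    [[-0.05, -0.005, 0], [0, 0, 0], -1],
    [[-0.05, -0.005, 0], [0, 0, 0], -1],
    [[0, 0, 0], [0, 0, 0], -1]
  ]
}}

```text
clock: 9.5
tcp_pos: [0.6358, -0.0316, 0.3122]
orientation: [0.001, 0.677, 0.736, 0.001]
wrist_force: [-0.6, 0.9, 7.6]
finger_gap: 0.0233
```

```bash
python3 - <<'E'
from h import *
n="wrist"
st=env.get_state();w=cam(n); print(st['tcp_pos'],st['orientation'],st['wrist_force'],st['ft_torque'],st['clock'])
f=w[0];cv2.imwrite("pics/wrist7c.png",cv2.resize(f[85:235,200:340],None,fx=4,fy=4,interpolation=cv2.INTER_CUBIC))
E
```

```text
[ 0.6358 -0.0316  0.3122] [0.001  0.6769 0.736  0.0009] [-0.6127  0.923   7.5603] [0.2423 0.122  0.0359] 9.5
```

View pics/wrist7c.png

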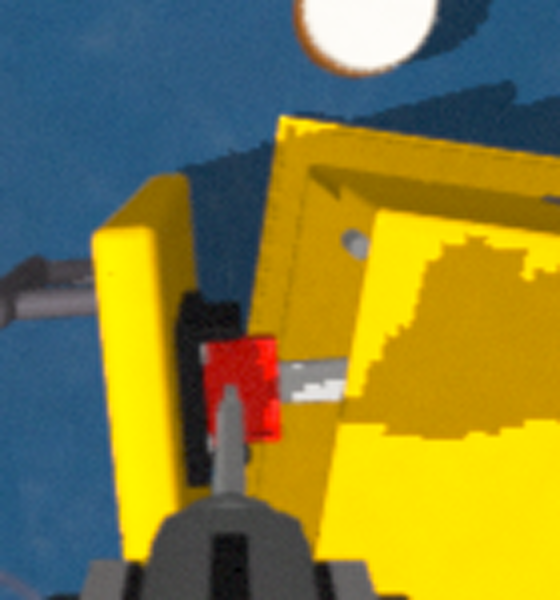

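The door follows, with the hook past its strike. Drawing on.

{"method": "move_arm", "body": {
  "commands": [
    [[-0.07, -0.01, 0], [0, 0, 0], -1],
    [[-0.07, -0.01, 0], [0, 0, 0], -1],
    [[-0.07, -0.012, 0], [0, 0, 0], -1],
    [[-0.07, -0.012, 0], [0, 0, 0], -1]
  ]
}}

```text
clock: 9.95
tcp_pos: [0.6249, -0.0332, 0.3121]
orientation: [0.001, 0.677, 0.736, 0.001]
wrist_force: [-0.1, 1.0, 7.4]
finger_gap: 0.0231
```

{"method": "move_arm", "body": {
  "commands": [
    [[-0.07, -0.014, 0], [0, 0, 0], -1],
    [[-0.07, -0.014, 0], [0, 0, 0], -1],
    [[-0.07, -0.015, 0], [0, 0, 0], -1],
    [[-0.07, -0.016, 0], [0, 0, 0], -1],
    [[-0.07, -0.018, 0], [0, 0, 0], -1]
  ]
}}

```text
clock: 10.45
tcp_pos: [0.6108, -0.0363, 0.3121]
orientation: [0.001, 0.677, 0.736, 0.001]
wrist_force: [0.2, 1.7, 7.1]
finger_gap: 0.0234
```

```bash
python3 - <<'E'
from h import *
n="wrist"
st=env.get_state();w=cam(n); print(st['tcp_pos'],st['orientation'],st['wrist_force'],st['ft_torque'],st['clock'])
np.savez("w8.npz",K=w[1],E=w[2],f=w[0])
f=w[0];cv2.imwrite("pics/wrist8c.png",cv2.resize(f[85:235,200:340],None,fx=4,fy=4,interpolation=cv2.INTER_CUBIC))
E
```

```text
[ 0.6108 -0.0363  0.3121] [0.001  0.6769 0.7361 0.0011] [0.1721 1.7087 7.0974] [ 0.3179 -0.0835  0.0253] 10.45
```

View pics/wrist8c.png

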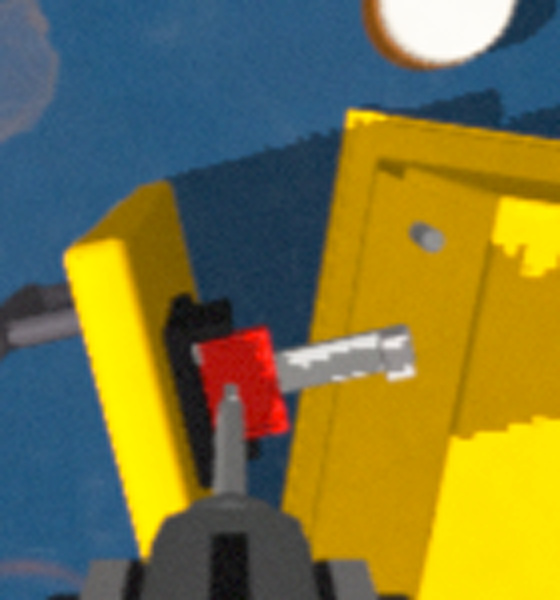

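```bash
python3 - <<'E'
from h import *
z=np.load("w8.npz");w=(z["f"],z["K"],z["E"])
W=lambda u,v:(199.6+u/4+.1,84.6+v/4+.1)
a=onz(w,W(125,242),.205);b=onz(w,W(200,480),.205);d=a-b
c=onz(w,W(498,198),.205);e=onz(w,W(420,590),.205);d2=c-e
print(a,b,'door yaw',np.arctan2(-d[0],d[1]),'roof',c,e,np.arctan2(-d2[0],d2[1]))
E
```

```text
[0.5872 0.0041 0.205 ] [ 0.6066 -0.0459  0.205 ] door yaw 0.36926264264118974 roof [0.6623 0.0194 0.205 ] [ 0.6577 -0.0677  0.205 ] -0.05173686738253154
```

Door at about 0.4 rad, clear of the hook. I'll raise the blade off the pad, leaving it behind the door's inner face, and work out the arc.

{"method": "move_arm", "body": {
  "commands": [
    [[0, 0, 0.15], [0, 0, 0], -1],
    [[0, 0, 0.2], [0, 0, 0], -1],
    [[0, 0, 0.1], [0, 0, 0], -1],
    [[0, 0, 0], [0, 0, 0], -1]
  ]
}}

```text
clock: 10.9
tcp_pos: [0.6104, -0.0366, 0.3287]
orientation: [-0.0, 0.677, 0.736, -0.0]
wrist_force: [1.0, 0.4, -1.2]
finger_gap: 0.0231
```

```bash
python3 - <<'E'
from h import *
st=env.get_state();p=st['tcp_pos'];print(p,st['wrist_force'])
H=np.array([.6515,-.198]); v=p[:2]-H; r=np.hypot(*v); psi=np.arctan2(-v[0],v[1]); print(r,psi)
steps=[.03,.05]+[.075]*13+[.06,.04,.02]
q=p[:2].copy()
for s in steps:
    psi+=s; rr=.166; n=H+rr*np.array([-np.sin(psi),np.cos(psi)]); d=(n-q)/.04; dr=d.round(2); q=q+dr*.04; print(round(psi,3),dr,q)
f=cam("scene")[0]; cv2.imwrite("pics/scene9.png",f)
cv2.imwrite("pics/scene9c.png",cv2.resize(f[60:250,170:330],None,fx=3.1,fy=3.1,interpolation=cv2.INTER_CUBIC))
E
```

```text
[ 0.6104 -0.0366  0.3287] [ 0.9633  0.3991 -1.2034]
0.16658881785121035 0.24940123666326408
0.279 [-0.12 -0.05] [ 0.6056 -0.0386]
0.329 [-0.19 -0.06] [ 0.598 -0.041]
0.404 [-0.29 -0.11] [ 0.5864 -0.0454]
0.479 [-0.29 -0.13] [ 0.5748 -0.0506]
0.554 [-0.27 -0.16] [ 0.564 -0.057]
0.629 [-0.25 -0.17] [ 0.554  -0.0638]
0.704 [-0.25 -0.19] [ 0.544  -0.0714]
0.779 [-0.23 -0.21] [ 0.5348 -0.0798]
0.854 [-0.21 -0.23] [ 0.5264 -0.089 ]
0.929 [-0.2  -0.24] [ 0.5184 -0.0986]
1.004 [-0.17 -0.26] [ 0.5116 -0.109 ]
1.079 [-0.16 -0.27] [ 0.5052 -0.1198]
1.154 [-0.14 -0.28] [ 0.4996 -0.131 ]
1.229 [-0.11 -0.29] [ 0.4952 -0.1426]
1.304 [-0.1  -0.29] [ 0.4912 -0.1542]
1.364 [-0.05 -0.25] [ 0.4892 -0.1642]
1.404 [-0.03 -0.16] [ 0.488  -0.1706]
1.424 [-0.02 -0.08] [ 0.4872 -0.1738]
```

View pics/scene9c.png

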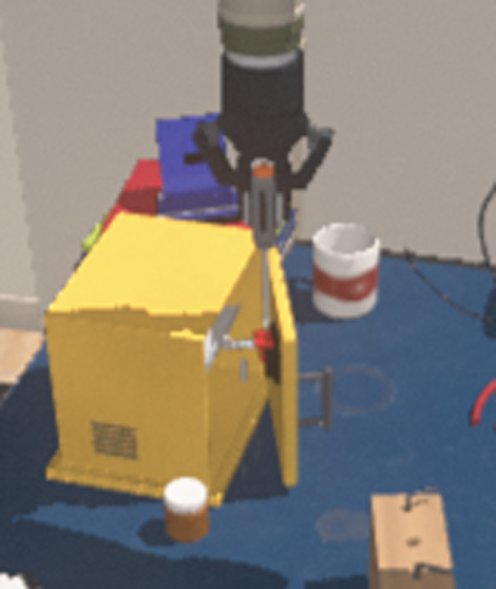

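{"method": "move_arm", "body": {
  "commands": [
    [[-0.12, -0.05, 0], [0, 0, 0.2], -1],
    [[-0.19, -0.06, 0], [0, 0, 0.4], -1],
    [[-0.29, -0.11, 0], [0, 0, 0.5], -1],
    [[-0.29, -0.13, 0], [0, 0, 0.5], -1],
    [[-0.27, -0.16, 0], [0, 0, 0.5], -1]
  ]
}}

```text
clock: 11.45
tcp_pos: [0.5633, -0.0568, 0.3278]
orientation: [-0.001, 0.561, 0.828, -0.0]
wrist_force: [0.4, -0.8, -0.8]
finger_gap: 0.023
```

{"method": "move_arm", "body": {
  "commands": [
    [[-0.25, -0.17, 0], [0, 0, 0.5], -1],
    [[-0.25, -0.19, 0], [0, 0, 0.5], -1],
    [[-0.23, -0.21, 0], [0, 0, 0.5], -1],
    [[-0.21, -0.23, 0], [0, 0, 0.5], -1],
    [[-0.2, -0.24, 0], [0, 0, 0.5], -1]
  ]
}}

```text
clock: 11.95
tcp_pos: [0.5178, -0.0986, 0.328]
orientation: [-0.001, 0.409, 0.913, 0.0]
wrist_force: [1.0, 0.6, -1.1]
finger_gap: 0.0233
```

{"method": "move_arm", "body": {
  "commands": [
    [[-0.17, -0.26, 0], [0, 0, 0.5], -1],
    [[-0.16, -0.27, 0], [0, 0, 0.5], -1],
    [[-0.14, -0.28, 0], [0, 0, 0.5], -1],
    [[-0.11, -0.29, 0], [0, 0, 0.5], -1],
    [[-0.1, -0.29, 0], [0, 0, 0.5], -1]
  ]
}}

```text
clock: 12.45
tcp_pos: [0.4907, -0.1543, 0.328]
orientation: [-0.001, 0.244, 0.97, 0.0]
wrist_force: [0.6, 0.0, -0.8]
finger_gap: 0.0231
```

```bash
python3 - <<'E'
from h import *
st=env.get_state();p=st['tcp_pos'];print(p,st['wrist_force'],st['orientation'])
f=cam("scene")[0]
cv2.imwrite("pics/scene10c.png",cv2.resize(f[60:260,170:370],None,fx=3,fy=3,interpolation=cv2.INTER_CUBIC))
f=cam("wrist")[0];cv2.imwrite("pics/wrist10.png",f)
E
```

```text
[ 0.4907 -0.1543  0.328 ] [ 0.5941  0.0008 -0.8289] [-0.0006  0.244   0.9698  0.0004]
```

View pics/scene10c.png

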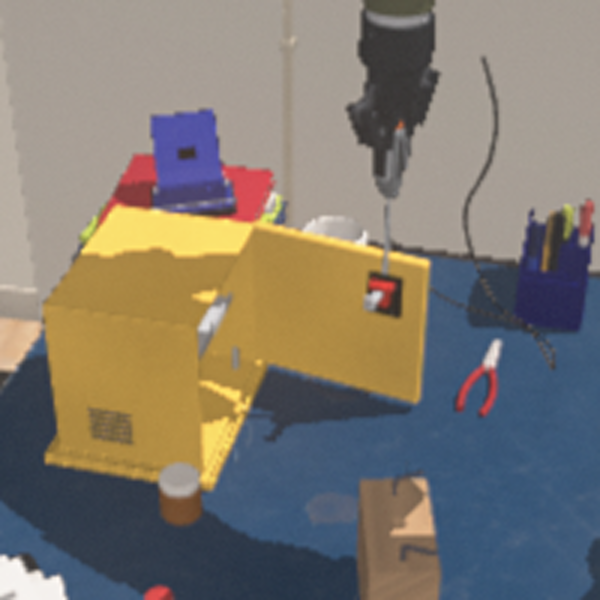

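View pics/wrist10.png

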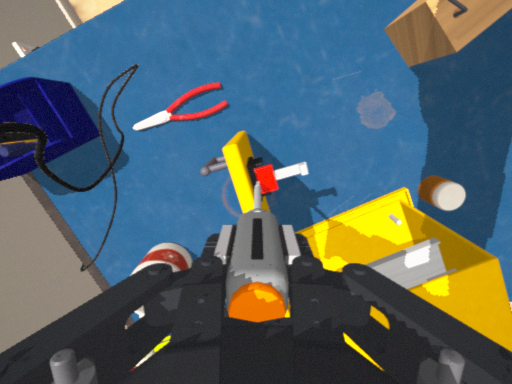

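The door is wide open (over 1.3 rad); pliers are well clear of its edge. Finishing the arc.

{"method": "move_arm", "body": {
  "commands": [
    [[-0.05, -0.25, 0], [0, 0, 0.2], -1],
    [[-0.03, -0.16, 0], [0, 0, 0], -1],
    [[-0.02, -0.08, 0], [0, 0, 0], -1],
    [[0, 0, 0], [0, 0, 0], -1]
  ]
}}

```text
clock: 12.95
tcp_pos: [0.4871, -0.1738, 0.3285]
orientation: [-0.0, 0.233, 0.973, 0.0]
wrist_force: [-0.5, 0.5, -1.1]
finger_gap: 0.0237
```

{"method": "move_arm", "body": {
  "commands": [
    [[0, 0.08, 0.1], [0, 0, 0], -1],
    [[0, 0.1, 0.4], [0, 0, 0], -1],
    [[0, 0.1, 0.9], [0, 0, 0], -1],
    [[0, 0.2, 0.6], [0, 0, -0.5], -1]
  ]
}}

```text
clock: 13.35
tcp_pos: [0.4871, -0.154, 0.4108]
orientation: [0.001, 0.267, 0.964, -0.0]
wrist_force: [0.1, 0.1, -0.7]
finger_gap: 0.0231
```

```bash
python3 - <<'E'
from h import *
st=env.get_state();p=st['tcp_pos'];q=st['orientation'];print(p,st['wrist_force'],q,np.degrees(2*np.arctan2(q[2],q[1]))-90,st['clock'])
f=cam("scene")[0]
cv2.imwrite("pics/scene11c.png",cv2.resize(f[40:280,170:370],None,fx=2.5,fy=2.5,interpolation=cv2.INTER_CUBIC))
w=cam("wrist");f=w[0];cv2.imwrite("pics/wrist11.png",f)
np.savez("w11.npz",K=w[1],E=w[2],f=w[0])
E
```

```text
[ 0.4871 -0.154   0.4108] [ 0.0925  0.0629 -0.6894] [ 0.0006  0.2665  0.9638 -0.0001] 59.08316030468353 13.35
```

View pics/scene11c.png

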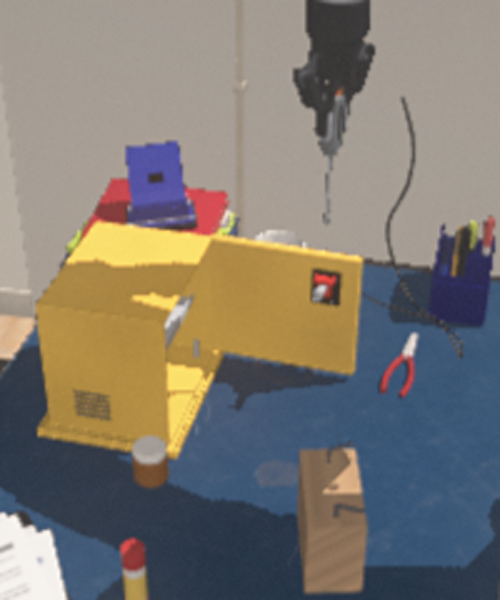

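View pics/wrist11.png

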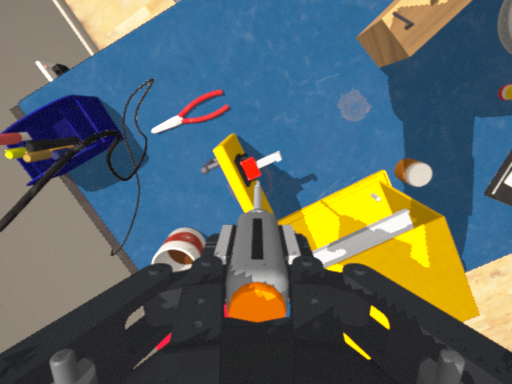

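```bash
python3 - <<'E'
from h import *
z=np.load("w11.npz");w=(z["f"],z["K"],z["E"])
a=onz(w,(236,133),.205);b=onz(w,(266,200),.205);d=a-b
print(a,b,'door yaw',np.arctan2(-d[0],d[1]))
E
```

```text
[ 0.4389 -0.1511  0.205 ] [ 0.528  -0.1629  0.205 ] door yaw 1.4397718695676938
```

{"method": "move_arm", "body": {
  "commands": [
    [[-0.15, 0.5, 0], [0, 0, -0.5], -1],
    [[-0.15, 0.9, 0], [0, 0, -0.67], -1],
    [[-0.15, 0.9, 0], [0, 0, -0.67], -1],
    [[-0.15, 0.9, 0], [0, 0, -0.67], -1],
    [[-0.15, 0.9, 0], [0, 0, -0.67], -1]
  ]
}}

```text
clock: 13.95
tcp_pos: [0.4564, 0.011, 0.408]
orientation: [-0.0, 0.473, 0.881, -0.0]
wrist_force: [0.3, -0.2, -0.1]
finger_gap: 0.0231
```

{"method": "move_arm", "body": {
  "commands": [
    [[-0.15, 0.9, 0], [0, 0, -0.67], -1],
    [[-0.15, 0.9, 0], [0, 0, -0.67], -1],
    [[-0.15, 0.9, -0.5], [0, 0, -0.67], -1],
    [[-0.15, 0.9, -0.8], [0, 0, -0.66], -1],
    [[0, 0.19, -0.7], [0, 0, 0], -1]
  ]
}}

```text
clock: 14.45
tcp_pos: [0.4317, 0.1642, 0.3271]
orientation: [-0.0, 0.626, 0.78, 0.0]
wrist_force: [-0.2, 0.1, -0.8]
finger_gap: 0.0232
```

{"method": "move_arm", "body": {
  "commands": [
    [[0, 0, -0.6], [0, 0, 0], -1],
    [[0, 0, -0.2], [0, 0, 0], -1],
    [[0, 0, 0], [0, 0, 0], -1],
    [[0, 0, 0], [0, 0, 0], -1]
  ]
}}

```text
clock: 14.85
tcp_pos: [0.4335, 0.1609, 0.2976]
orientation: [0.0, 0.627, 0.779, 0.0]
wrist_force: [0.3, -0.2, -0.2]
finger_gap: 0.0232
```

```bash
python3 - <<'E'
from h import *
st=env.get_state();p=st['tcp_pos'];q=st['orientation'];print(p,st['wrist_force'],q,np.degrees(2*np.arctan2(q[2],q[1]))-90,st['clock'])
w=cam("wrist");f=w[0];cv2.imwrite("pics/wrist12.png",f)
np.savez("w12.npz",K=w[1],E=w[2],f=f)
cv2.imwrite("pics/wrist12c.png",cv2.resize(f[90:230,190:320],None,fx=4.2,fy=4.2,interpolation=cv2.INTER_CUBIC))
c=cam("scene");np.savez("s12.npz",K=c[1],E=c[2],f=c[0]);f=c[0]
cv2.imwrite("pics/scene12c.png",cv2.resize(f[170:290,260:360],None,fx=5,fy=5,interpolation=cv2.INTER_CUBIC))
E
```

```text
[0.4335 0.1609 0.2976] [ 0.3478 -0.2477 -0.2331] [0.0004 0.6268 0.7792 0.0004] 12.36685031321619 14.85
```

View pics/wrist12c.png

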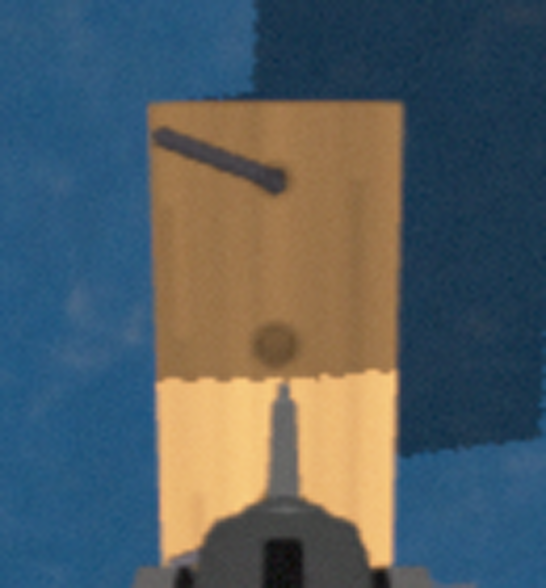

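View pics/scene12c.png

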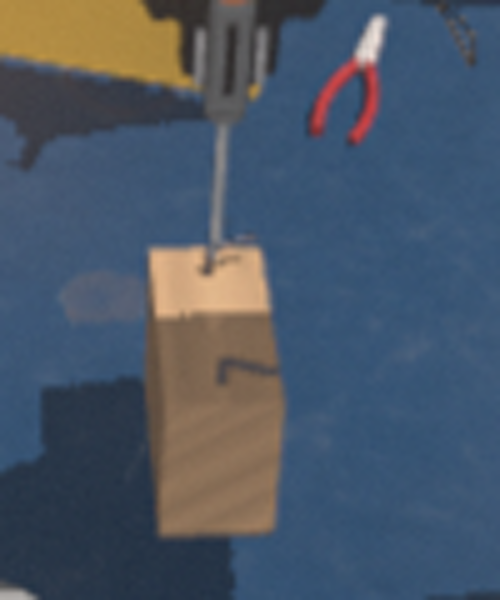

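```bash
python3 - <<'E'
from h import *
z=np.load("w12.npz");w=(z["f"],z["K"],z["E"])
W=lambda u,v:(189.6+u/4.2+.12,89.6+v/4.2+.12)
print('hole',onz(w,W(275,344),.105),'tip',onz(w,W(285,384),.1546))
print(proj(w,[.4335,.1609,.1546]),W(285,384))
E
```

```text
hole [0.4322 0.1629 0.105 ] tip [0.4345 0.1642 0.1546]
[255.8155 184.1188] (257.57714285714286, 181.14857142857142)
```

{"method": "move_arm", "body": {
  "commands": [
    [[-0.04, 0, -0.4], [0, 0, 0], -1],
    [[0, 0, -0.4], [0, 0, 0], -1],
    [[0, 0, -0.2], [0, 0, 0], -1],
    [[0, 0, 0], [0, 0, 0], -1],
    [[0, 0, 0], [0, 0, 0], -1]
  ]
}}

```text
clock: 15.45
tcp_pos: [0.4319, 0.161, 0.2575]
orientation: [0.0, 0.627, 0.779, 0.0]
wrist_force: [0.1, 0.2, -1.2]
finger_gap: 0.0233
```

```bash
python3 - <<'E'
from h import *
st=env.get_state();p=st['tcp_pos'];q=st['orientation'];print(p,st['wrist_force'],q,np.degrees(2*np.arctan2(q[2],q[1]))-90,st['clock'])
w=cam("wrist");f=w[0]
np.savez("w13.npz",K=w[1],E=w[2],f=f)
cv2.imwrite("pics/wrist13c.png",cv2.resize(f[110:230,200:310],None,fx=5,fy=5,interpolation=cv2.INTER_CUBIC))
f=cam("scene")[0]
cv2.imwrite("pics/scene13c.png",cv2.resize(f[180:260,270:340],None,fx=7,fy=7,interpolation=cv2.INTER_CUBIC))
E
```

```text
[0.4319 0.161  0.2575] [ 0.1434  0.2221 -1.2038] [0.0004 0.6268 0.7792 0.0004] 12.367864281355367 15.45
```

View pics/wrist13c.png

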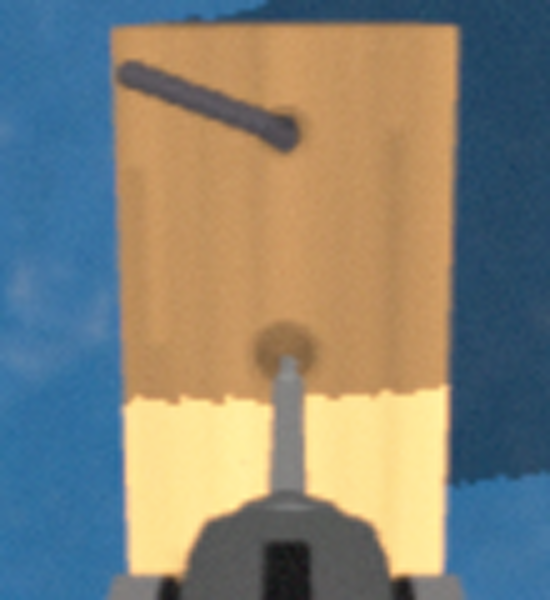

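View pics/scene13c.png

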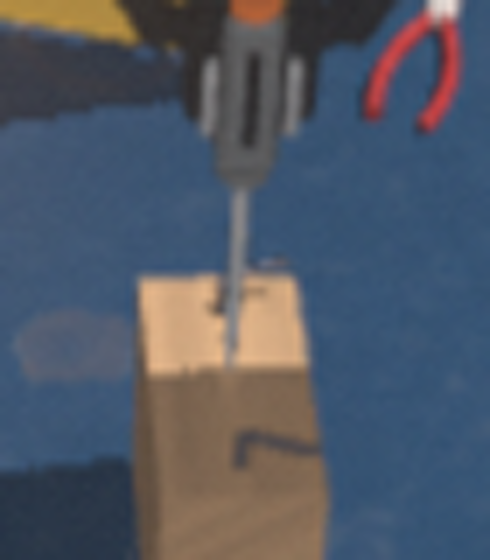

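```bash
python3 - <<'E'
from h import *
z=np.load("w13.npz");w=(z["f"],z["K"],z["E"])
W=lambda u,v:(199.6+u/5+.1,109.6+v/5+.1)
h=onz(w,W(286,349),.105);print('hole',h)
for zt in (.1145,.1165): t=onz(w,W(289,358),zt);print('tip',t, 'move',h-t)
E
```

```text
hole [0.4325 0.1636 0.105 ]
tip [0.4329 0.1641 0.1145] move [-0.0005 -0.0006 -0.0095]
tip [0.4328 0.1646 0.1165] move [-0.0004 -0.001  -0.0115]
```

{"method": "move_arm", "body": {
  "commands": [
    [[-0.01, -0.015, -0.2], [0, 0, 0], -1],
    [[0, 0, -0.2], [0, 0, 0], -1],
    [[0, 0, -0.2], [0, 0, 0], -1],
    [[0, 0, 0], [0, 0, 0], -1]
  ]
}}

```text
clock: 15.95
tcp_pos: [0.4301, 0.1603, 0.2311]
orientation: [-0.001, 0.627, 0.779, -0.001]
wrist_force: [-0.8, 0.2, -1.2]
finger_gap: 0.0234
```

{"method": "move_arm", "body": {
  "commands": [
    [[0, 0, -0.4], [0, 0, 0], -1],
    [[0, 0, -0.5], [0, 0, 0], -1],
    [[0, 0, -0.5], [0, 0, 0], -1],
    [[0, 0, -0.4], [0, 0, 0], -1],
    [[0, 0, -0.1], [0, 0, 0], -1]
  ]
}}

```text
clock: 16.45
tcp_pos: [0.4298, 0.1602, 0.155]
orientation: [-0.001, 0.627, 0.779, -0.001]
wrist_force: [0.2, 0.1, -1.7]
finger_gap: 0.0232
```

{"method": "move_arm", "body": {
  "commands": [
    [[0.03, 0.02, -0.06], [0, 0, 0], -1],
    [[0, 0, -0.06], [0, 0, 0], -1],
    [[0, 0, 0], [0, 0, 0], -1]
  ]
}}

```text
clock: 16.75
tcp_pos: [0.4328, 0.1614, 0.1524]
orientation: [0.0, 0.627, 0.779, 0.0]
wrist_force: [0.1, -0.9, -0.7]
finger_gap: 0.0232
```

{"method": "move_arm", "body": {
  "commands": [
    [[0, 0, -0.03], [0, 0, 0], -1],
    [[0, 0, -0.03], [0, 0, 0], -1],
    [[0, 0, 0], [0, 0, 0], -1]
  ]
}}

```text
clock: 17.05
tcp_pos: [0.4324, 0.1613, 0.1496]
orientation: [0.0, 0.627, 0.779, 0.0]
wrist_force: [0.4, 0.9, -1.7]
finger_gap: 0.0234
```

{"method": "move_arm", "body": {
  "commands": [
    [[0, 0, -0.03], [0, 0, 0], -1],
    [[0, 0, 0], [0, 0, 0], -1]
  ]
}}

```text
clock: 17.25
tcp_pos: [0.4325, 0.1613, 0.1487]
orientation: [0.0, 0.627, 0.779, 0.0]
wrist_force: [-0.4, 0.6, 2.0]
finger_gap: 0.023
```

{"method": "move_arm", "body": {
  "commands": [
    [[0, 0, -0.03], [0, 0, 0], -1],
    [[0, 0, 0], [0, 0, 0], -1]
  ]
}}

```text
clock: 17.45
tcp_pos: [0.4325, 0.1613, 0.1486]
orientation: [0.0, 0.627, 0.779, 0.0]
wrist_force: [-3.9, -0.5, 12.6]
finger_gap: 0.0235
```

{"method": "move_arm", "body": {
  "commands": [
    [[0, 0, -0.02], [0, 0, 0], -1],
    [[0, 0, 0], [0, 0, 0], -1]
  ]
}}

```text
clock: 17.65
tcp_pos: [0.4325, 0.1613, 0.1486]
orientation: [0.001, 0.627, 0.779, 0.001]
wrist_force: [-5.3, -1.6, 17.0]
finger_gap: 0.023
```

The handle seats at the same height as at the grasp (0.1486 vs 0.1487). Relieve, open, and retreat.

{"method": "move_arm", "body": {
  "commands": [
    [[0, 0, 0.04], [0, 0, 0], -1],
    [[0, 0, 0], [0, 0, 0], 0],
    [[0, 0, 0], [0, 0, 0], 1],
    [[0, 0, 0], [0, 0, 0], 1],
    [[0, 0, 0], [0, 0, 0], 1]
  ]
}}

```text
clock: 18.15
tcp_pos: [0.4322, 0.1613, 0.1476]
orientation: [-0.0, 0.627, 0.779, -0.0]
wrist_force: [-0.5, 1.0, 0.4]
finger_gap: 0.0795
```

{"method": "move_arm", "body": {
  "commands": [
    [[0, 0, 0], [0, 0, 0], 1],
    [[0, 0, 0.2], [0, 0, 0], 1],
    [[0, 0, 0.5], [0, 0, 0], 1],
    [[0, 0, 0.8], [0, 0, 0], 1],
    [[0, 0, 0.8], [0, 0, 0], 1]
  ]
}}

```text
clock: 18.65
tcp_pos: [0.4319, 0.1612, 0.2412]
orientation: [-0.0, 0.627, 0.779, -0.0]
wrist_force: [0.3, -0.3, 0.1]
finger_gap: 0.0851
```

{"method": "move_arm", "body": {
  "commands": [
    [[0, 0, 0.9], [0, 0, 0], 1],
    [[0, 0, 0.8], [0, 0, 0], 1],
    [[-0.4, 0.8, 0], [0, 0, 0], 1],
    [[-0.6, 0.8, 0], [0, 0, 0], 1],
    [[-0.3, 0.3, 0], [0, 0, 0], 1]
  ]
}}

```text
clock: 19.15
tcp_pos: [0.3791, 0.2389, 0.3089]
orientation: [-0.0, 0.626, 0.78, 0.001]
wrist_force: [-0.3, -0.2, 0.3]
finger_gap: 0.0856
```

{"method": "move_arm", "body": {
  "commands": [
    [[-0.4, 0.8, 0], [0, 0, 0], 1],
    [[-0.4, 0.8, 0], [0, 0, 0], 1],
    [[-0.4, 0.8, 0], [0, 0, 0], 1],
    [[0, 0.3, 0], [0, 0, 0], 1],
    [[0, 0, 0], [0, 0, 0], 1]
  ]
}}

```text
clock: 19.65
tcp_pos: [0.3322, 0.3465, 0.3082]
orientation: [0.0, 0.626, 0.78, 0.0]
wrist_force: [0.4, 0.5, 0.3]
finger_gap: 0.0855
```

```bash
python3 - <<'E'
from h import *
st=env.get_state();print(st['tcp_pos'],st['wrist_force'],st['finger_gap'],st['clock'],abs(st['qvel']).max())
for n in("scene","side"):
    f=cam(n)[0]; cv2.imwrite(f"pics/{n}14.png",cv2.resize(f,(800,600),interpolation=cv2.INTER_CUBIC)); cv2.imwrite(f"pics/{n}14o.png",f)
E
```

```text
[0.3322 0.3465 0.3082] [0.3601 0.4615 0.2808] 0.08546119289560462 19.65 0.04422068799065092
```

View pics/scene14.png

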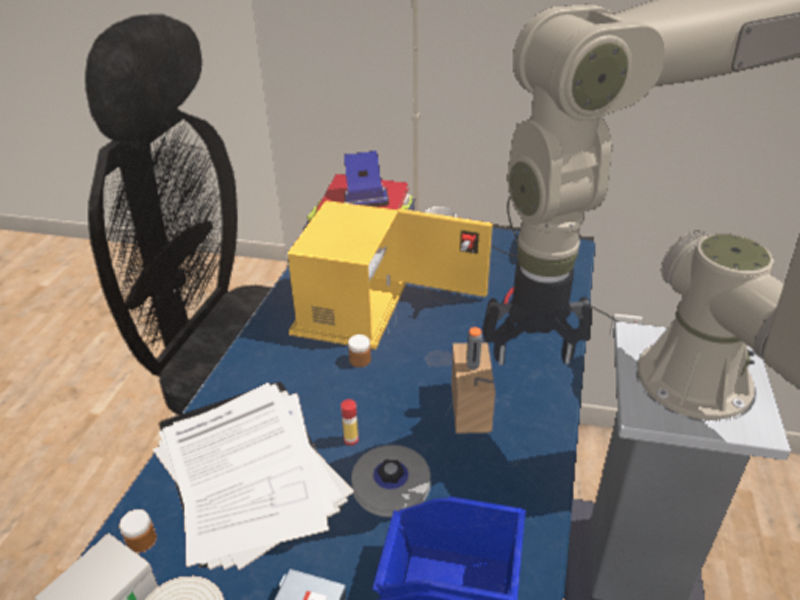

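View pics/side14.png

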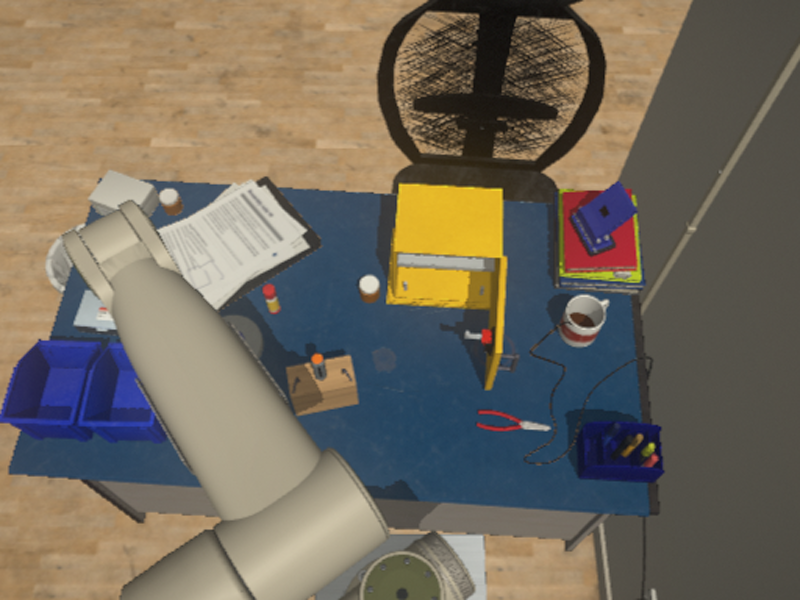

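The final views show the door at about a right angle and the orange cap at scene (475,332), which is (304,212) at full size and matches its start. Jar, mug, reel and pliers look unmoved, and the gripper is clear. Handing in.

```bash
python3 - <<'E'
from h import *
a=cv2.imread("pics/scene0.png");b=cv2.imread("pics/scene14o.png")
def cap(f):
    m=cv2.inRange(cv2.cvtColor(f,cv2.COLOR_BGR2HSV),(3,170,130),(13,255,255))[200:225,295:315];ys,xs=np.nonzero(m);return xs.mean()+295,ys.mean()+200,len(xs)
print(cap(a),cap(b))
print(job.hand_in())
E
```

```text
(np.float64(303.6666666666667), np.float64(212.66666666666666), 3) (np.float64(302.8888888888889), np.float64(212.88888888888889), 9)
the job is handed in; nothing more can be done
None
```

The job is done and handed in at 19.75 s of the 61 s allowed; the hand-in gave no verdict.

**What I did:**
- I took the screwdriver from the block and put its blade through the gap behind the door.
- I felt the latch pad at a blade-end height of about 176 mm and pressed it down 7–8 mm. That took about 8–9 N, below the 15 N limit.
- I drew the door off the hook, measuring about 0.4 rad before I let the pad up, then swung it open with the blade behind its inner face.
- I put the screwdriver back in the middle hole and moved the arm away.

**Last checks:**
- **Door:** it measured about 1.48 rad relative to the roof edge in the wrist picture, and the final views show it still at about a right angle.
- **Screwdriver:** the handle seated with the gripper at the height it was first gripped at (148.6 mm against 148.7 mm). The cap's pixel position is within 1 px of its start, though that check rested on only a few pixels.
- **Jar, mug, reel and pliers:** they look unmoved. I judged this by eye and did not measure it. The arm mostly hides the reel in one of the two final views.
- **Robot:** the gripper is open and clear of everything.

**Disagreements along the way:**
- The camera views differed by a few mm on the cupboard's corners, and by about 4 mm on where the pad lay along the door. I settled the height by touch.
- Seating the screwdriver pressed it on the wooden block with up to about 17 N at the wrist. That load was on the block, not the cupboard.

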